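# Load the copper sample on the spark stand and hold the argon flush at the third click

## Robot

A 7-joint arm with a two-finger parallel gripper is mounted at the origin on the work surface. World frame = base frame: x ahead of the robot, y to its left, z up, the work surface at z = 0. Lengths are in m, angles in rad, forces in N, time in s.
With the tool pointing down it reaches from about 0.35 to 0.9 m from the base axis. Payload 8.1 kg.
Tool frame: the origin (TCP) lies at the very end of the fingers, on their centre line; the grasp point (between the pads) lies 19 mm behind it; z points along the fingers, x is the direction in which the jaws open and shut, and the axes are right-handed (so a half turn about z gives the same grasp; the last joint's range is limited). The gripper opens to 92 mm and grips with 3 to 60 N. Pads are 19 mm wide; open, the fingers measure 130 mm over their backs; the gripper's body (75 mm by 190 mm) begins 47 mm behind the grasp point.
Start: joints at [-1.341, 0.434, 0.025, 1.573, -0.012, 1.134, -0.075], TCP at [0.204, 0.591, 0.194] pointing down, gripper open.
Joint ranges: [-2.62, 2.62], [-0.44, 2.09], [-1.27, 1.32], [0.08, 2.57], [-1.32, 4.46], [0.12, 2], [-2.74, 2.74]. Speed limits (rad/s): [2.22, 2.22, 3.01, 3.01, 3.14, 3.14, 3.14].

## Interface

Orientations are given as a rotation vector (axis times angle).
In Python, from cell import status, viewer, arm gives the robot as it stands.
- The arm moves only by the tool jog_arm, never from a script. Its argument "commands" is text: rows parted by semicolons, each of 7 numbers parted by spaces: the closure, from -1 (fully open) to 1 (shut), then the shift along the world's x, y, z normalised to -1 to 1, where 1 is 0.3 m, then the turn, a rotation vector about the world's x, y, z normalised to -1 to 1, where 1 is 2 pi rad. In form: jaw dx dy dz wx wy wz; .... A call has exactly 5 rows; each row shifts and turns the commanded pose from where the row before left it; what a row does not reach is not made up. A row lasts 1/10 s, in which the tool goes at most 50 mm and 8.59 degrees, less where a joint would pass 70% of its speed; a pose out of reach is approached as far as the arm can. A call with a number of a shift or a turn outside -1 to 1 is refused whole. A call with a gripper value outside its range is refused whole. The fingers move at their own pace and stop on an object; "force" is the grip in N (left out, the last holds). Time passes only in rows, so rows that do not move let the fingers close, or fill a call up. It gives the time, the measured TCP pose, the force and the opening at its end, in the units of the state.
- status.observe(): the state, without advancing time (a new reading comes with each control period).
- viewer.get_image(name): name is "scene" or "top"; returns a dict with "pixels" (400x640x3 uint8, red, green, blue), "z_map" (400x640 float32, m along the optical axis (not along the pixel's ray), 0 where there is no reading), "camera_matrix" (3x3 intrinsics, pixels), "R" (3x3) and "t" (3): a world point X has camera coordinates R X + t. Camera axes: x right, y down, z forward; pixel columns grow to the right and rows downward; lengths in m; the calibration is good to about 2 mm. A picture is of the moment at which its call begins.
- arm.sign_off(): hands the job in, once; it reports no verdict.
The state is a dict: "clock": time; "joints": joint angles; "dq": joint speeds; "joint_efforts": joint torques, N m; "position": TCP position; "ee_rot": TCP orientation; "force": force on the tool from outside, world axes, zero at the start; "ft_torque": the same for the moment, N m; "width": opening from 0.0 (shut) to 1.0 (fully open).
Only numpy, scipy, OpenCV 4.12 (cv2) and the standard library are available. Lean on these libraries where they do the work, as an engineer would, in place of code of your own. Each camera call takes 0.05 s, during which the arm holds its last target. There are 200 camera calls.

## Task

Set the copper-coloured sample disc down gently, flat and centred, on the white raised seat of the spectrometer's spark stand so that it covers the spark opening, and let go of it. Then flush the stand with argon: turn the black flush knob clockwise by feel, counting the clicks from off to the third one (at the green mark) and never on to the fourth, and keep holding it there, because it springs back to off when released; finish while still holding the knob at the third click. Do not flush while the opening is uncovered, and leave the other samples and tools where they are.

Things in the scene. Friction and masses are not known exactly. Their poses are not given: they have to be found in the camera images.
- copper_disc_center (a point): centre of the copper-coloured sample, a solid metal disc 40 mm in diameter, 28 mm high, about 0.3 kg, lying flat; the point is 14 mm above its underside, z is the disc's axis. It starts on a grey-green mat (3 mm thick, 180 x 200 mm) with two discs of the same size, in any of three places; centres at least 85 mm apart
- steel_disc_center (a point): centre of the dark steel sample disc, 40 mm diameter, 28 mm high, on the same mat; leave it alone
- alu_disc_center (a point): centre of the light aluminium sample disc, 40 mm diameter, 28 mm high, on the same mat; leave it alone
- spectrometer: benchtop spark spectrometer, fixed: blue console 210 (x) x 320 (y) mm, top 115 mm above the bench; a white housing, 460 mm wide, 212 mm high, begins 105 mm behind (+x of) the stand. Origin on the bench below the spark stand; x points from console to housing. A hold-down post, top 75 mm above the console, stands at x = 75, y = 125 mm, its arm swung aside over +y; leave it
- stand_seat (a point): centre of the top of the spark stand's seat: a white ceramic ring, 32 mm outer diameter, around a 14 mm spark opening; its top is 18 mm above a 76 mm wide steel plate, 24 mm above the console, 139 mm above the bench. It is narrower than the disc, which is to be centred on it; z is up
- knob_grip (a point): grip point of the argon flush knob, on its upright axis, 88 mm above the bench, mid-length of its grip bar. The bar is 48 mm long, 14 mm thick, 34 mm high (66.5 to 100.5 mm above the bench), over a round black skirt 54 mm in diameter; it runs along this point's x axis, white pointer on the -x end. Off is the pointer at the first of five marks around it
- valve: fixed aluminium argon valve block that carries the knob, 100 (x) x 90 (y) mm, 56 mm high; origin on the bench below the knob's axis; brass fittings and steel lines leave its +x side, up to 100 mm from the axis. It stands left or right of the spectrometer, the sample mat on the other side
- flush_knob (a joint): angle of the flush knob in rad: 0 at off (end stop, where it starts), growing clockwise seen from above. A detent clicks every 24 degrees: first 0.419, second 0.838, third 1.257 (green mark), fourth 1.676 (red mark). A spring of 0.10 to 0.13 N m returns it to off when let go; the detent adds about 0.04 N m on leaving each click and takes as much away on dropping into the next
- brush: small cleaning brush lying on the bench in front of the console, 170 mm long; leave it alone
- wrench: wrench lying on the bench, 160 mm long; leave it alone
- marker: yellow marker pen with a blue cap lying on the bench, 140 mm long; leave it alone
- bottle: white plastic bottle with a blue cap standing on the bench, 60 mm diameter, 150 mm high; leave it alone
- mouse: black computer mouse, 110 x 62 x 34 mm, on the bench; leave it alone
Things that resemble listed ones, but are neither listed nor needed, are in the scene too. Several things look just like the valve: the one meant starts nearest to the robot's base.

How it is judged:
On the way:
1. the copper disc lies flat and centred on the seat, let go of (horizontal distance between copper_disc_center and stand_seat below 0.008 m and z of copper_disc_center in the frame of stand_seat between 0.011 and 0.017 m and angle between copper_disc_center's own z axis and vertical below 0.08 rad and contact force between copper_disc and the fingers below 0.05 N and linear speed of copper_disc below 0.01 m/s), for 0.3 s.
At the end, for the whole second after the job is handed in: The copper disc lies flat (within 4.5 degrees) on the seat, its centre within 8 mm of the seat's, untouched by the robot; the fingers hold the flush knob still at the third click, 1.257 rad within 0.15 rad, through the last second (horizontal distance between copper_disc_center and stand_seat below 0.008 m and z of copper_disc_center in the frame of stand_seat between 0.011 and 0.017 m and angle between copper_disc_center's own z axis and vertical below 0.08 rad and contact force between copper_disc and the arm below 0.05 N and value of joint flush_knob between 1.107 and 1.407 rad and velocity of joint flush_knob between -0.1 and 0.1 rad/s and contact force between flush_knob and the fingers above 0.5 N); the arm keeps its last pose, push and grip.
It fails at once if the knob is turned on towards the fourth click (value of joint flush_knob above 1.52 rad).
It fails at once if argon is turned on while the copper disc does not cover the spark opening (value of joint flush_knob above 0.25 rad and (horizontal distance between copper_disc_center and stand_seat above 0.01 m or z of copper_disc_center in the frame of stand_seat above 0.019 m or z of copper_disc_center in the frame of stand_seat below 0.009 m)).
It fails at once if the disc is slammed or pressed hard on the stand (contact force between copper_disc and spectrometer above 40 N).
It fails at once if another sample or tool is displaced (distance of any of steel_disc_center, alu_disc_center from where it was at the start of the episode above 0.02 m or distance of any of brush, wrench, marker, bottle, mouse from where it was at the start of the episode above 0.03 m).
It also fails if it takes over 69 s, if anything falls off the work surface, if the arm or the gripper's body presses on something with over 40 N, if the wrist force passes 120 N, or if a joint passes its speed limit or range.

## Working session

There is one attempt and no reset: what is moved stays moved. The work goes in short steps, Python scripts to look and compute and a tool call to move; the robot and the scene stay as the last step left them, time stands still between calls to the robot, and variables do not carry over. Pictures are saved under pics/ and viewed, about 8 in all and at most 12, crops included, and the job is handed in when it is done.

Besides the shell and the picture viewer there is one more tool, called after ">>>" as name(argument=value, ...), one argument or row to a line, values as JSON. jog_arm: Moves the arm, as the interface text tells. Scaled input: -1 to 1 covers 0.3 m each way for a shift and 2 pi rad each way for a turn. Its arguments: {"type":"object","properties":{"commands":{"type":"string"},"force":{"type":"number"}},"required":["commands"]}

```bash
ls; mkdir -p pics; cat > h.py <<'E'
import numpy as np, cv2
from cell import status, viewer
def grab(n,save=None):
    d=viewer.get_image(n)
    if save: cv2.imwrite('pics/'+save,d['pixels'][:,:,::-1])
    return d
def pts(d):
    K=d['camera_matrix'];z=d['z_map'];h,w=z.shape
    u,v=np.meshgrid(np.arange(w),np.arange(h))
    c=np.stack([(u-K[0,2])/K[0,0]*z,(v-K[1,2])/K[1,1]*z,z],-1)
    return (c-d['t'])@d['R']
def ray(d,u,v,zp):
    K=d['camera_matrix'];r=d['R'].T@np.linalg.solve(K,[u,v,1.]);o=-d['R'].T@d['t']
    return o+r*(zp-o[2])/r[2]
def proj(d,X):
    c=d['R']@np.array(X)+d['t'];p=d['camera_matrix']@c;return p[:2]/p[2]
E
python3 - <<'E'
from h import *
for n in('scene','top'):
    d=grab(n,n+'1.png');np.savez(n+'1.npz',**d);print(n,-d['R'].T@d['t'],d['camera_matrix'][0,0])
s=status.observe();print(s)
E
```

```text
pics
scene [2.08964866 0.11425315 1.33083081] 505.46343007150864
top [0.3056846  0.04612324 1.50092765] 390.6741825914506
{'clock': 0.1, 'joints': array([-1.34060483,  0.43514899,  0.02495965,  1.57397645, -0.01157282,
        1.13397939, -0.07506097]), 'dq': array([-3.92704282e-05, -8.96080102e-04,  8.15070011e-04, -4.58617340e-03,
        3.29676120e-04,  1.93974111e-03,  1.02550514e-04]), 'joint_efforts': array([ 3.17238795e-03, -6.69121313e+01,  9.88135189e-01, -3.15142787e+01,
       -6.03938545e-02,  3.73991579e-02,  2.32142122e-05]), 'position': array([0.20407331, 0.59023555, 0.19293747]), 'ee_rot': array([ 2.55796119e+00,  1.82229055e+00, -1.60875029e-03]), 'force': array([ 0.50694955,  0.45660136, -0.66415094]), 'ft_torque': array([ 0.01631631, -0.00421247, -0.03692828]), 'width': 1.0015725717629562}
```

View pics/top1.png

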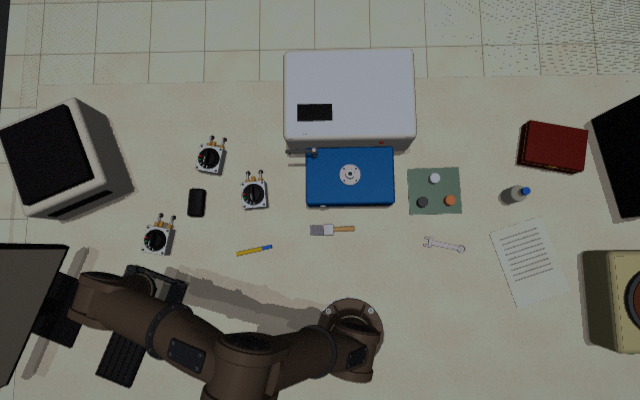

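View pics/scene1.png

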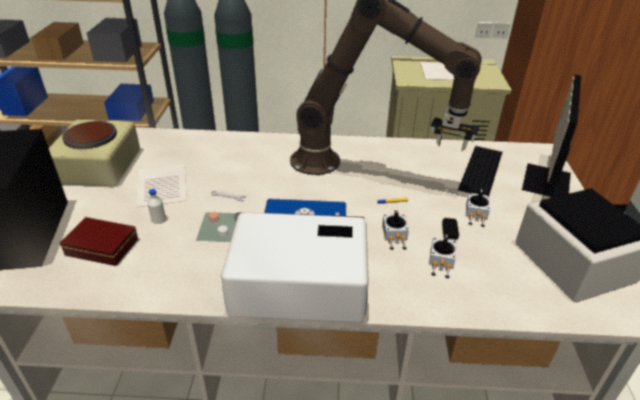

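Top view: the valve look-alikes are at (254,193), (210,157) and (157,238). The base is at about (350,335), so (254,193) should be nearest. Discs are copper (450,200), steel (422,202) and aluminium (434,178). The seat is at (350,174). Next I'll measure these and check a crop.

```bash
python3 - <<'E'
from h import *
d=dict(np.load('top1.npz'));P=pts(d);im=d['pixels'][:,:,::-1].copy()
for n,(u,v) in dict(v1=(254,193),v2=(210,157),v3=(157,238)).items():
    p=ray(d,u,v,.1);print(n,p.round(3),np.hypot(*p[:2]).round(3))
hsv=cv2.cvtColor(im,cv2.COLOR_BGR2HSV)
# disc: by height map in mat region
def blob(m,name,zp):
    n,l,s,c=cv2.connectedComponentsWithStats(m.astype(np.uint8))
    for i in range(1,n):
        if s[i,4]>8: print(name,c[i].round(1),s[i],ray(d,*c[i],zp).round(4), hsv[int(c[i][1]),int(c[i][0])])
R=np.zeros(P.shape[:2],bool);R[165:216,406:463]=1
blob(R&(P[...,2]>.024)&(P[...,2]<.04),'disc',.031)
S=np.zeros_like(R);S[155:195,330:370]=1
blob(S&(P[...,2]>.1305)&(P[...,2]<.15),'seat',.139)
blob(S&(hsv[...,1]<90)&(hsv[...,2]>60),'plate',.125)
V=np.zeros_like(R);V[165:215,235:275]=1
blob(V&(P[...,2]>.085)&(P[...,2]<.12),'knob',.1005)
blob(V&(P[...,2]>.045)&(P[...,2]<.12),'block',.06)
print(P[174,350],P[193,254],P[200,450])
a=cv2.resize(im[165:221,226:290],None,fx=7,fy=7,interpolation=cv2.INTER_CUBIC)
b=cv2.resize(im[150:220,330:470],None,fx=5,fy=5,interpolation=cv2.INTER_CUBIC)
c=np.zeros((350,0,3),np.uint8)
cv2.imwrite('pics/k1.png',cv2.convertScaleAbs(a,alpha=1.6,beta=20))
cv2.imwrite('pics/d1.png',b)
E
```

```text
v1 [0.51  0.342 0.1  ] 0.614
v2 [0.647 0.506 0.1  ] 0.821
v3 [0.352 0.691 0.1  ] 0.775
disc [434.3 177.8] [429 173  11  11  88] [ 0.5687 -0.3304  0.031 ] [108  21 159]
disc [449.9 199.7] [445 195  11  11  88] [ 0.4842 -0.3854  0.031 ] [ 11 152 148]
disc [422.2 201.6] [417 197  11  10  86] [ 0.4783 -0.2807  0.031 ] [100  13  59]
seat [349.7 173.7] [346 170   9   9  53] [ 0.5689 -0.0054  0.139 ] [140  20  39]
plate [349.6 174.1] [340 164  21  21 343] [ 0.57   -0.0054  0.125 ] [150   9  56]
knob [250.8 193.3] [249 187   5  13  58] [0.5096 0.3534 0.1005] [110  31  49]
block [253.2 194.4] [241 179  26  30 642] [0.5109 0.3535 0.06  ] [ 72 159   8]
[ 0.57105921 -0.00704098  0.12146938] [0.5148685  0.34837364 0.06967325] [ 0.4837173  -0.387287    0.02535809]
```

View pics/k1.png

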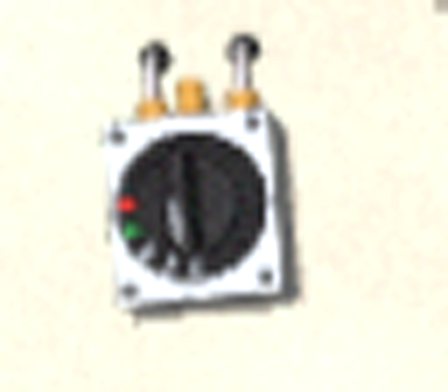

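View pics/d1.png

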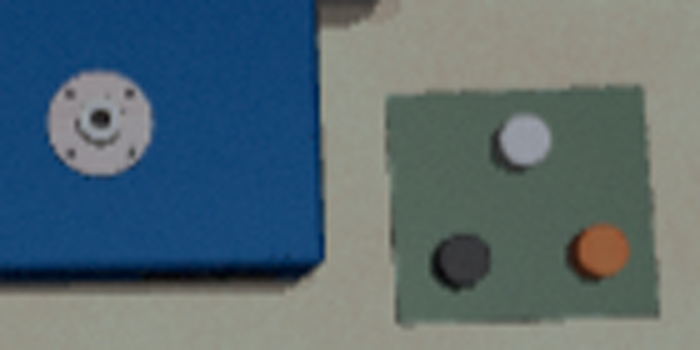

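The crops confirm copper at (450,200). The target valve at (254,193) is the nearest, 0.61 m against 0.78 and 0.82. Its knob bar runs almost along world x with the pointer at the bottom (−x), and the marks run clockwise to green and red on the left. I'll start moving now and refine the bar angle at the same time.

>>> jog_arm(
  commands="-1 0.06 -0.13 0.08 0 0 0.0235; -1 0.06 -0.14 0.06 0 0 0.0235; -1 0.06 -0.15 0 0 0 0.0058; -1 0.07 -0.15 0 0 0 0; -1 0.07 -0.15 0 0 0 0",
  force=20,
)

```text
clock: 0.6
position: [0.3006, 0.3727, 0.2355]
ee_rot: [-2.222, -2.22, 0.0]
force: [1.3, -0.1, 1.2]
width: 1.0
```

```bash
python3 - <<'E'
from h import *
d=dict(np.load('top1.npz'));P=pts(d)
V=np.zeros(P.shape[:2],bool);V[170:215,235:275]=1
for th in(.085,.09):
    ys,xs=np.where(V&(P[...,2]>th)&(P[...,2]<.12))
    X=np.array([ray(d,u,v,.1005)[:2] for u,v in zip(xs,ys)])
    r=cv2.minAreaRect(X.astype(np.float32)*1000);w,U=np.linalg.eigh(np.cov(X.T));print(th,len(X),X.mean(0).round(4),np.degrees(np.arctan2(U[1,1],U[0,1])),r)
# block outline by height
m=(V&(P[...,2]>.045))
ys,xs=np.where(m);X=np.array([ray(d,u,v,.056)[:2] for u,v in zip(xs,ys)]);X=X[X[:,0]<.558]
print(cv2.minAreaRect(X.astype(np.float32)*1000))
Q=np.zeros_like(V);Q[150:185,235:280]=1
print('fittings max z',np.sort(P[Q][:,2])[-5:], )
Q[:]=0;Q[140:170,283:325]=1;q=P[Q];q=q[q[:,0]<.66];print('post',q[q[:,2]>.15].min(0),q[:,2].max())
# scene cam: knob bar
s=dict(np.load('scene1.npz'));T=pts(s)
k=(abs(T[...,0]-.51)<.05)&(abs(T[...,1]-.353)<.05)&(T[...,2]>.085);ys,xs=np.where(k)
print(k.sum(),T[k].mean(0),ray(s,xs.mean(),ys.mean(),.095),np.c_[T[k].min(0),T[k].max(0)])
E
```

```text
0.085 58 [0.5096 0.3534] -174.4446951492726 ((510.5652160644531, 352.80035400390625), (44.435909271240234, 14.57886028289795), 0.7062065005302429)
0.09 56 [0.5098 0.3537] -175.10761763657874 ((510.5652160644531, 352.80035400390625), (44.435909271240234, 14.57886028289795), 0.7062065005302429)
((503.76409912109375, 347.9361572265625), (127.01054382324219, 102.03739929199219), 89.14017486572266)
fittings max z [0.06233169 0.06308103 1.50092765 1.50092765 1.50092765]
post [0.3056846  0.04612324 0.16666378] 1.5009276525429507
43 [0.51908597 0.35077325 0.09712614] [0.51646257 0.35119572 0.095     ] [[0.4898928  0.546604  ]
 [0.34373305 0.3613311 ]
 [0.08637442 0.10740341]]
```

>>> jog_arm(
  commands="-1 0.05 -0.158 0 0 0 0; -1 0.05 -0.158 0 0 0 0; -1 0.05 -0.158 0 0 0 0; -1 0.05 -0.158 0 0 0 0; -1 0.05 -0.158 0 0 0 0",
)

```text
clock: 1.1
position: [0.3752, 0.1356, 0.2356]
ee_rot: [-2.222, -2.22, -0.0]
force: [1.0, 0.5, 0.4]
width: 1.0
```

>>> jog_arm(
  commands="-1 0.04 -0.16 0 0 0 0; -1 0.04 -0.16 0 0 0 0; -1 0.04 -0.16 0 0 0 0; -1 0.04 -0.16 0 0 0 0; -1 0.04 -0.16 0 0 0 0",
)

```text
clock: 1.6
position: [0.4351, -0.1042, 0.2357]
ee_rot: [2.222, 2.221, 0.001]
force: [0.7, 0.5, -0.5]
width: 1.001
```

>>> jog_arm(
  commands="-1 0.03 -0.16 0 0 0 0; -1 0.03 -0.16 0 0 0 0; -1 0.03 -0.16 0 0 0 0; -1 0.03 -0.16 0 0 0 0; -1 0.03 -0.16 0 0 0 0",
)

```text
clock: 2.1
position: [0.4803, -0.3439, 0.2352]
ee_rot: [-2.221, -2.221, -0.0]
force: [-0.2, 0.6, -0.5]
width: 0.999
```

>>> jog_arm(
  commands="-1 0.012 -0.138 0 0 0 0; -1 0 0 -0.16 0 0 0; -1 0 0 -0.16 0 0 0; -1 0 0 -0.16 0 0 0; -1 0 0 -0.1 0 0 0",
)

```text
clock: 2.6
position: [0.4821, -0.3822, 0.0578]
ee_rot: [-2.22, -2.217, 0.001]
force: [1.1, -0.2, -0.1]
width: 1.002
```

>>> jog_arm(
  commands="-1 0 0 -0.07 0 0 0; -1 0 0 -0.06 0 0 0; -1 0 0 -0.05 0 0 0; -1 0 0 0 0 0 0; -1 0 0 0 0 0 0",
)

```text
clock: 3.1
position: [0.4838, -0.3838, 0.0079]
ee_rot: [-2.223, -2.22, 0.0]
force: [0.7, -0.3, -0.5]
width: 1.003
```

```bash
python3 - <<'E'
from h import *
print(status.observe()['position'],status.observe()['force'])
d=grab('top');im=d['pixels'][:,:,::-1]
a=cv2.resize(im[150:230,395:475],None,fx=5,fy=5,interpolation=cv2.INTER_CUBIC)
e=grab('scene');b=cv2.resize(e['pixels'][180:260,170:250,::-1],None,fx=5,fy=5,interpolation=cv2.INTER_CUBIC)
cv2.imwrite('pics/g1.png',cv2.hconcat([a,b]))
E
```

```text
[ 0.48384944 -0.38382146  0.00787469] [ 0.72870223 -0.29316333 -0.48161638]
```

View pics/g1.png

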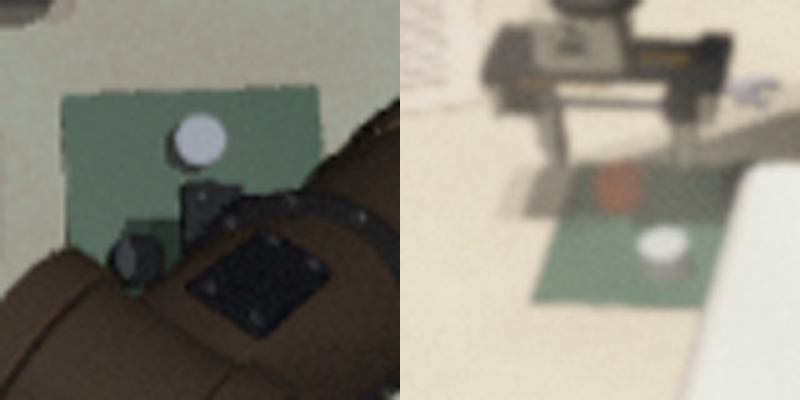

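```bash
python3 - <<'E'
from h import *
e=grab('scene');p=status.observe()['position']
for q in(p,p+[0,.056,0],p-[0,.056,0],[.484,-.385,.017]): 
    u=proj(e,q);print(u.round(1),((u-[170,180])*5+[400,0]).round(0))
P=pts(e);m=(abs(P[...,0]-p[0])<.04)&(abs(P[...,1]-p[1])<.08)&(P[...,2]<.2);hs=cv2.cvtColor(e['pixels'],cv2.COLOR_RGB2HSV)
for y0 in np.arange(-.46,-.3,.01):
    k=m&(abs(P[...,1]-y0)<.005)&(P[...,0]<.51)&(P[...,2]>.02);print(round(y0,2),k.sum(),P[k][:,2].min().round(3) if k.any() else None)
k=m&(hs[...,0]<15)&(hs[...,1]>90);ys,xs=np.where(k);print(k.sum(),xs.mean(),ys.mean(),P[k].mean(0))
E
```

```text
[215. 218.] [625. 190.]
[228.5 218.6] [693. 193.]
[201.6 217.4] [558. 187.]
[214.7 216.3] [623. 182.]
-0.46 21 0.144
-0.45 32 0.056
-0.44 39 0.052
-0.43 61 0.043
-0.42 19 0.124
-0.41 31 0.027
-0.4 40 0.022
-0.39 38 0.02
-0.38 33 0.022
-0.37 60 0.024
-0.36 29 0.112
-0.35 23 0.117
-0.34 22 0.048
-0.33 48 0.05
-0.32 33 0.054
-0.31 23 0.027
-0.3 2 0.1
6 213.33333333333334 218.83333333333334 [ 0.5032118  -0.38596124  0.01925452]
```

>>> jog_arm(
  commands="1 0 0 0 0 0 0; 1 0 0 0 0 0 0; 1 0 0 0 0 0 0; 1 0 0 0 0 0 0; 1 0 0 0 0 0 0",
  force=25,
)

```text
clock: 3.75
position: [0.4838, -0.3837, 0.0077]
ee_rot: [2.223, 2.22, 0.0]
force: [1.1, -0.7, 0.1]
width: 0.616
```

>>> jog_arm(
  commands="1 0 0 0 0 0 0; 1 0 0 0 0 0 0; 1 0 0 0 0 0 0; 1 0 0 0 0 0 0; 1 0 0 0 0 0 0",
)

```text
clock: 4.25
position: [0.4838, -0.3837, 0.0076]
ee_rot: [-2.223, -2.22, -0.0]
force: [-0.4, 0.4, 0.7]
width: 0.18
```

The jaws passed 40 mm without meeting the disc, so I'm opening and looking again.

```bash
python3 - <<'E'
from h import *
s=status.observe();print(s['position'],s['width'],s['force'],s['joints'])
e=grab('scene');b=cv2.resize(e['pixels'][170:250,160:260,::-1],None,fx=7,fy=7,interpolation=cv2.INTER_CUBIC)
cv2.imwrite('pics/g2.png',cv2.convertScaleAbs(b,alpha=1.3))
E
```

```text
[ 0.48380434 -0.38367951  0.00763241] 0.17978629124409878 [-0.42999163  0.36571047  0.72388785] [ 0.23298849  0.6744817   0.53109394  1.80570197 -0.46261818  0.78776201
  2.57107686]
```

View pics/g2.png

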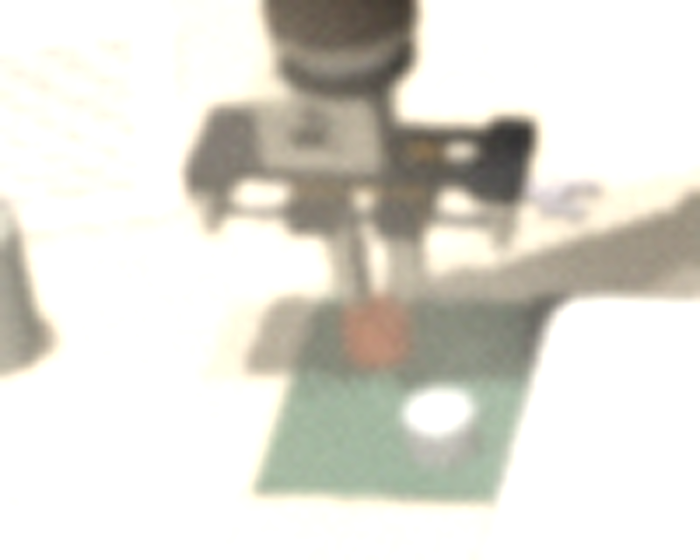

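```bash
python3 - <<'E'
from h import *
e=grab('scene')
for u,v in((212,211.5),(218,211.5)):
  for z in(.0076,.035,.045): print(u,v,z,ray(e,u,v,z).round(4))
print('disc seen', ray(e,213.7,214.3,.031).round(4))
P=pts(e)
for v in range(196,222): print(v,[P[v,u].round(3).tolist() for u in(209,219)], e['pixels'][v,219])
t=grab('top');T=pts(t)
h=cv2.cvtColor(t['pixels'],cv2.COLOR_RGB2HSV);k=np.zeros(h.shape[:2],bool);k[165:215,406:465]=1
k&=(h[...,0]>5)&(h[...,0]<18)&(h[...,1]>120);print('top orange px',k.sum())
E
```

```text
212 211.5 0.0076 [ 0.4412 -0.4067  0.0076]
212 211.5 0.035 [ 0.4753 -0.3959  0.035 ]
212 211.5 0.045 [ 0.4878 -0.3919  0.045 ]
218 211.5 0.0076 [ 0.4394 -0.3816  0.0076]
218 211.5 0.035 [ 0.4736 -0.3714  0.035 ]
218 211.5 0.045 [ 0.4861 -0.3676  0.045 ]
disc seen [ 0.4882 -0.3864  0.031 ]
196 [[0.509, -0.388, 0.139], [0.507, -0.349, 0.14]] [95 86 74]
197 [[0.508, -0.389, 0.134], [0.516, -0.347, 0.142]] [103  92  73]
198 [[0.5, -0.392, 0.123], [0.507, -0.35, 0.13]] [99 89 75]
199 [[0.499, -0.393, 0.117], [0.516, -0.348, 0.132]] [96 88 77]
200 [[0.515, -0.389, 0.124], [0.511, -0.35, 0.124]] [103  96  83]
201 [[0.514, -0.389, 0.119], [0.515, -0.349, 0.121]] [106  97  85]
202 [[0.494, -0.396, 0.099], [0.523, -0.348, 0.122]] [112 103  90]
203 [[0.495, -0.397, 0.094], [0.517, -0.35, 0.113]] [126 117 106]
204 [[0.495, -0.397, 0.089], [0.482, -0.36, 0.081]] [143 137 121]
205 [[0.491, -0.399, 0.081], [0.488, -0.359, 0.08]] [153 146 131]
206 [[0.494, -0.399, 0.078], [0.489, -0.36, 0.076]] [151 146 130]
207 [[0.502, -0.397, 0.079], [0.485, -0.361, 0.068]] [150 144 129]
208 [[0.493, -0.4, 0.067]
[... 221 characters left out ...]
5]] [139 132 119]
212 [[0.436, -0.421, 0.0], [0.432, -0.38, -0.001]] [128 124 112]
213 [[0.478, -0.408, 0.029], [0.448, -0.376, 0.007]] [117 116 103]
214 [[0.491, -0.405, 0.034], [0.449, -0.376, 0.002]] [115 111 100]
215 [[0.49, -0.406, 0.027], [0.46, -0.373, 0.006]] [110 107  96]
216 [[0.498, -0.404, 0.029], [0.469, -0.371, 0.007]] [114 111  97]
217 [[0.502, -0.403, 0.027], [0.467, -0.372, 0.001]] [116 110  97]
218 [[0.504, -0.403, 0.024], [0.479, -0.369, 0.005]] [116 110  98]
219 [[0.499, -0.406, 0.014], [0.477, -0.37, -0.002]] [115 110  99]
220 [[0.491, -0.409, 0.002], [0.485, -0.369, -0.001]] [114 110  98]
221 [[0.503, -0.405, 0.007], [0.497, -0.366, 0.004]] [112 110 101]
top orange px 0
```

```bash
python3 - <<'E'
from h import *
e=dict(np.load('scene1.npz'));P=pts(e)
k=(np.hypot(P[...,0]-.204,P[...,1]-.591)<.08)&(P[...,2]>.1)&(P[...,2]<.4)
z=np.sort(P[k][:,2]);print(k.sum(),z[:12].round(3))
i=np.argwhere(k);zz=P[k][:,2];o=np.argsort(zz)[:10];print([(tuple(i[j][::-1]),P[k][j].round(3).tolist()) for j in o])
print(proj(e,[.204,.591,.194]))
E
```

```text
732 [0.224 0.225 0.225 0.23  0.231 0.231 0.232 0.233 0.233 0.233 0.234 0.234]
[((np.int64(439), np.int64(145)), [0.187, 0.544, 0.224]), ((np.int64(461), np.int64(150)), [0.223, 0.632, 0.225]), ((np.int64(439), np.int64(146)), [0.198, 0.543, 0.225]), ((np.int64(463), np.int64(150)), [0.231, 0.638, 0.23]), ((np.int64(462), np.int64(150)), [0.233, 0.634, 0.231]), ((np.int64(463), np.int64(148)), [0.217, 0.64, 0.231]), ((np.int64(440), np.int64(143)), [0.184, 0.548, 0.232]), ((np.int64(437), np.int64(144)), [0.194, 0.533, 0.233]), ((np.int64(437), np.int64(143)), [0.186, 0.534, 0.233]), ((np.int64(461), np.int64(149)), [0.229, 0.63, 0.233])]
[449.33596807 153.47089358]
```

The depth data puts the real fingertips about 35–40 mm above the reported TCP, both now and in the very first image. So z needs calibrating by touch. I'll open the jaws and descend in small steps while watching the force.

>>> jog_arm(
  commands="-1 0 0 0 0 0 0; -1 0 0 0 0 0 0; -1 0 0 0 0 0 0; -1 0 0 0 0 0 0; -1 0 0 0 0 0 0",
)

```text
clock: 4.9
position: [0.4838, -0.3837, 0.0076]
ee_rot: [2.223, 2.22, 0.0]
force: [0.1, -0.2, 0.3]
width: 0.435
```

>>> jog_arm(
  commands="-1 0 0 0 0 0 0; -1 0 0 0 0 0 0; -1 0 0 0 0 0 0; -1 0 0 0 0 0 0; -1 0 0 0 0 0 0",
)

```text
clock: 5.4
position: [0.4838, -0.3837, 0.0076]
ee_rot: [-2.223, -2.22, -0.0]
force: [-0.0, 0.3, -0.6]
width: 0.866
```

>>> jog_arm(
  commands="-1 0 0 -0.02 0 0 0; -1 0 0 -0.02 0 0 0; -1 0 0 -0.02 0 0 0; -1 0 0 0 0 0 0; -1 0 0 0 0 0 0",
)

```text
clock: 5.9
position: [0.4836, -0.3836, -0.0107]
ee_rot: [-2.222, -2.22, 0.0]
force: [-0.8, -0.3, 0.0]
width: 1.003
```

Reported z is −0.011 with no contact, which confirms the offset. I'll keep going down in small steps.

>>> jog_arm(
  commands="-1 0 0 -0.015 0 0 0; -1 0 0 -0.015 0 0 0; -1 0 0 0 0 0 0; -1 0 0 0 0 0 0; -1 0 0 0 0 0 0",
)

```text
clock: 6.4
position: [0.4839, -0.3837, -0.0193]
ee_rot: [2.223, 2.22, 0.0]
force: [-0.6, 0.6, 0.2]
width: 1.0
```

```bash
python3 - <<'E'
from h import *
s=status.observe();print(s['position'],s['force'])
e=grab('scene');P=pts(e)
b=cv2.resize(e['pixels'][190:240,180:250,::-1],None,fx=9,fy=9,interpolation=cv2.INTER_CUBIC)
cv2.imwrite('pics/g3.png',cv2.convertScaleAbs(b,alpha=1.3))
for y0 in(-.44,-.435,-.43,-.34,-.335,-.33):
    k=(abs(P[...,0]-.488)<.02)&(abs(P[...,1]-y0)<.004)&(P[...,2]>.012)&(P[...,2]<.1);print(y0,np.sort(P[k][:,2])[:4].round(3))
E
```

```text
[ 0.48385985 -0.38374299 -0.01926436] [-0.63351339  0.61793055  0.22938171]
-0.44 [0.015 0.023 0.026 0.031]
-0.435 [0.015 0.016 0.019 0.023]
-0.43 [0.015 0.02  0.023 0.023]
-0.34 [0.014 0.018 0.036 0.037]
-0.335 [0.014 0.018 0.02  0.022]
-0.33 [0.02  0.026 0.027 0.029]
```

View pics/g3.png

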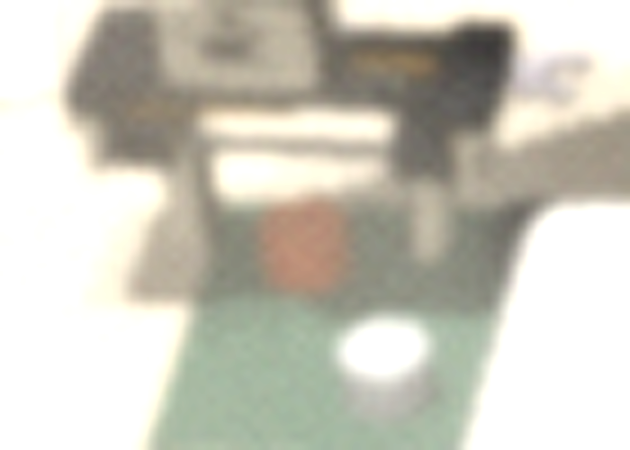

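>>> jog_arm(
  commands="-1 0 -0.005 -0.007 0 0 0; -1 0 0 -0.006 0 0 0; 1 0 0 0 0 0 0; 1 0 0 0 0 0 0; 1 0 0 0 0 0 0",
  force=25,
)

```text
clock: 6.95
position: [0.4838, -0.3852, -0.0232]
ee_rot: [2.223, 2.22, 0.0]
force: [-1.0, -0.4, -0.3]
width: 0.791
```

>>> jog_arm(
  commands="1 0 0 0 0 0 0; 1 0 0 0 0 0 0; 1 0 0 0 0 0 0; 1 0 0 0 0 0 0; 1 0 0 0 0 0 0",
)

```text
clock: 7.45
position: [0.4838, -0.3855, -0.0232]
ee_rot: [2.223, 2.22, -0.0]
force: [-0.5, -1.2, -0.6]
width: 0.43
```

>>> jog_arm(
  commands="1 0 0 0 0 0 0; 1 0 0 0.05 0 0 0; 1 0 0 0.12 0 0 0; 1 0 0 0.14 0 0 0; 1 0 0 0.14 0 0 0",
)

```text
clock: 7.95
position: [0.4831, -0.3846, 0.1136]
ee_rot: [-2.222, -2.219, 0.0]
force: [1.0, -0.0, -3.0]
width: 0.427
```

>>> jog_arm(
  commands="1 0.02 0.08 0.1 0 0 0; 1 0.035 0.13 0.06 0 0 0; 1 0.035 0.14 0 0 0 0; 1 0.035 0.14 0 0 0 0; 1 0.035 0.14 0 0 0 0",
)

```text
clock: 8.45
position: [0.5315, -0.1942, 0.1607]
ee_rot: [-2.223, -2.22, -0.001]
force: [0.6, -0.4, -3.4]
width: 0.429
```

>>> jog_arm(
  commands="1 0.035 0.14 0 0 0 0; 1 0.035 0.14 0 0 0 0; 1 0.034 0.14 0 0 0 0; 1 0.015 0.13 0 0 0 0; 1 0.005 0.08 0 0 0 0",
)

```text
clock: 8.95
position: [0.5688, -0.0029, 0.1602]
ee_rot: [-2.218, -2.223, -0.001]
force: [-0.2, 0.7, -2.3]
width: 0.428
```

>>> jog_arm(
  commands="1 0 -0.008 -0.04 0 0 0; 1 0 0 -0.04 0 0 0; 1 0 0 -0.03 0 0 0; 1 0 0 -0.017 0 0 0; 1 0 0 0 0 0 0",
)

```text
clock: 9.45
position: [0.5683, -0.0107, 0.1208]
ee_rot: [-2.224, -2.218, 0.002]
force: [-0.4, 0.2, -3.4]
width: 0.43
```

```bash
python3 - <<'E'
from h import *
s=status.observe();print(s['position'],s['force'])
for n in('top','scene'):
    d=grab(n);h=cv2.cvtColor(d['pixels'],cv2.COLOR_RGB2HSV);P=pts(d)
    k=(h[...,0]>4)&(h[...,0]<18)&(h[...,1]>110)&(abs(P[...,0]-.57)<.06)&(abs(P[...,1])<.06)&(P[...,2]<.2);ys,xs=np.where(k);print(n,k.sum(),(xs.min(),xs.max(),ys.min(),ys.max()) if k.any() else 0, P[k].mean(0) if k.any() else 0)
E
```

```text
[ 0.56826437 -0.01066983  0.12084968] [-0.44390161  0.20569763 -3.41685534]
top 0 0 0
scene 89 (np.int64(299), np.int64(308), np.int64(201), np.int64(210)) [ 0.58228932 -0.00973084  0.16866901]
```

>>> jog_arm(
  commands="1 0.003 0.017 0 0 0 0; 1 0 0 -0.008 0 0 0; 1 0 0 -0.007 0 0 0; 1 0 0 0 0 0 0; 1 0 0 0 0 0 0",
)

```text
clock: 10.05
position: [0.5698, -0.0046, 0.1171]
ee_rot: [-2.223, -2.22, 0.0]
force: [-0.0, -0.3, -3.4]
width: 0.427
```

>>> jog_arm(
  commands="1 0 0 -0.004 0 0 0; 1 0 0 -0.004 0 0 0; 1 0 0 -0.003 0 0 0; 1 0 0 0 0 0 0; 1 0 0 0 0 0 0",
)

```text
clock: 10.55
position: [0.5699, -0.0045, 0.1138]
ee_rot: [-2.223, -2.22, 0.0]
force: [0.2, 0.3, -3.1]
width: 0.429
```

>>> jog_arm(
  commands="1 -0.001 -0.003 -0.002 0 0 0; 1 0 0 -0.002 0 0 0; 1 0 0 0 0 0 0; 1 0 0 0 0 0 0; 1 0 0 0 0 0 0",
)

```text
clock: 11.05
position: [0.5696, -0.0056, 0.1128]
ee_rot: [2.223, 2.22, 0.0]
force: [-1.6, -0.3, 0.2]
width: 0.429
```

>>> jog_arm(
  commands="1 0 0 -0.002 0 0 0; 1 0 0 -0.002 0 0 0; 1 0 0 0 0 0 0; 1 0 0 0 0 0 0; 1 0 0 0 0 0 0",
)

```text
clock: 11.55
position: [0.5697, -0.0056, 0.1127]
ee_rot: [-2.223, -2.22, -0.001]
force: [-6.1, -0.2, 13.7]
width: 0.425
```

The disc touched down at exactly the predicted height. I'll ease off the push, release and back away upward.

>>> jog_arm(
  commands="1 0 0 0.003 0 0 0; 1 0 0 0 0 0 0; -1 0 0 0 0 0 0; -1 0 0 0 0 0 0; -1 0 0 0 0 0 0",
)

```text
clock: 12.05
position: [0.5698, -0.0052, 0.1122]
ee_rot: [2.222, 2.22, 0.0]
force: [-0.3, 0.1, -0.3]
width: 0.642
```

>>> jog_arm(
  commands="-1 0 0 0 0 0 0; -1 0 0 0 0 0 0; -1 0 0 0 0 0 0; -1 0 0 0 0 0 0; -1 0 0 0 0 0 0",
)

```text
clock: 12.55
position: [0.5696, -0.0054, 0.1123]
ee_rot: [-2.223, -2.22, -0.0]
force: [0.3, 0.7, -1.2]
width: 0.993
```

>>> jog_arm(
  commands="-1 0 0 0 0 0 0; -1 0 0 0.1 0 0 0; -1 0 0 0.15 0 0 0; -1 0 0 0.15 0 0 0; -1 0 0.1 0.1 0 0 0",
)

```text
clock: 13.05
position: [0.5704, 0.0198, 0.2661]
ee_rot: [2.228, 2.209, 0.003]
force: [0.6, -0.1, 0.7]
width: 0.996
```

>>> jog_arm(
  commands="-1 -0.02 0.16 0 0 0 0.014; -1 -0.03 0.16 0 0 0 0; -1 -0.03 0.16 0 0 0 0; -1 -0.03 0.16 0 0 0 0; -1 -0.03 0.16 0 0 0 0",
)

```text
clock: 13.55
position: [0.5269, 0.2665, 0.2626]
ee_rot: [-2.123, -2.316, -0.001]
force: [1.7, 0.5, -0.2]
width: 0.996
```

```bash
python3 - <<'E'
from h import *
s=status.observe();print(s['position'],s['ee_rot'],s['force'],s['joints'])
d=grab('top');h=cv2.cvtColor(d['pixels'],cv2.COLOR_RGB2HSV);P=pts(d)
k=(h[...,0]>4)&(h[...,0]<18)&(h[...,1]>100);k[:150]=0;k[200:]=0;k[:,:325]=0;k[:,375:]=0;ys,xs=np.where(k);print(k.sum())
if k.any(): print(xs.mean(),ys.mean(),xs.min(),xs.max(),ys.min(),ys.max(),ray(d,xs.mean(),ys.mean(),.167),P[k].mean(0),P[k].std(0))
cv2.imwrite('pics/p1.png',cv2.resize(d['pixels'][130:220,230:380,::-1],None,fx=5,fy=5,interpolation=cv2.INTER_CUBIC))
E
```

```text
[0.52690635 0.26646341 0.26255879] [-2.12298995e+00 -2.31552981e+00 -8.07097944e-04] [ 1.6921266   0.54182026 -0.19532599] [-0.95929984  0.35171735  0.56166136  1.59037409 -0.19457104  1.25530232
  1.2927784 ]
99
349.2929292929293 172.22222222222223 344 354 167 178 [ 0.56859931 -0.00295118  0.167     ] [ 0.56858601 -0.0029451   0.16709695] [0.01003886 0.00953429 0.00286674]
```

View pics/p1.png

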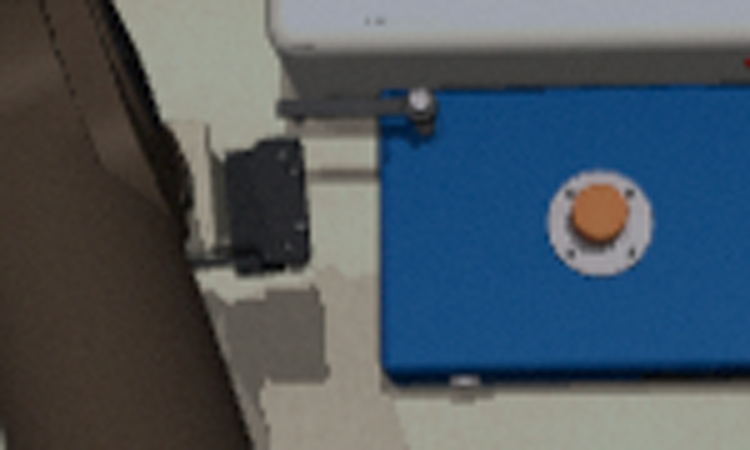

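The image shows the copper disc at crop (600,212), centred on the plate. Measured, it is about 2.6 mm from the seat centre, with its top at 0.167 as expected for lying flat. Next is the knob.

>>> jog_arm(
  commands="-1 -0.02 0.12 0 0 0 0; -1 -0.02 0.1 0 0 0 0; -1 -0.015 0.05 -0.1 0 0 0; -1 0 0 -0.14 0 0 0; -1 0 0 -0.14 0 0 0",
  force=40,
)

```text
clock: 14.1
position: [0.5111, 0.3465, 0.1473]
ee_rot: [2.121, 2.317, 0.002]
force: [0.5, 0.6, 0.2]
width: 0.996
```

>>> jog_arm(
  commands="-1 0 0 -0.12 0 0 0; -1 0 0 -0.05 0 0 0; -1 0 0 0 0 0 0; -1 0 0 0 0 0 0; -1 0 0 0 0 0 0",
)

```text
clock: 14.6
position: [0.5125, 0.3463, 0.0995]
ee_rot: [2.123, 2.315, 0.005]
force: [-0.2, 0.2, -0.2]
width: 1.002
```

```bash
python3 - <<'E'
from h import *
s=status.observe();print(s['position'],s['ee_rot'],s['force'])
e=grab('scene');u=proj(e,[.51,.353,.09]);print(u)
P=pts(e);p=s['position']
k=(abs(P[...,0]-p[0])<.03)&(abs(abs(P[...,1]-p[1])-.056)<.012)&(P[...,2]>.06)&(P[...,2]<.3);ys,xs=np.where(k)
for sg in(1,-1):
    q=k&((P[...,1]-p[1])*sg>0);print(sg,np.sort(P[q][:,2])[:8].round(3),P[q][:,1].mean(),P[q&(P[...,2]<.15)][:,0].mean())
x,y=int(u[0]),int(u[1])
cv2.imwrite('pics/k2.png',cv2.resize(e['pixels'][y-40:y+30,x-45:x+45,::-1],None,fx=8,fy=8,interpolation=cv2.INTER_CUBIC))
E
```

```text
[0.51251794 0.34629843 0.09945192] [2.12272477 2.31529179 0.0052941 ] [-0.19423603  0.15070615 -0.24754133]
[396.28214202 214.13343211]
1 [0.063 0.131 0.135 0.137 0.137 0.138 0.14  0.141] 0.40031012575502417 0.5144823041474749
-1 [0.133 0.139 0.139 0.14  0.141 0.143 0.145 0.146] 0.29249393008542174 0.5255894212702105
```

View pics/k2.png

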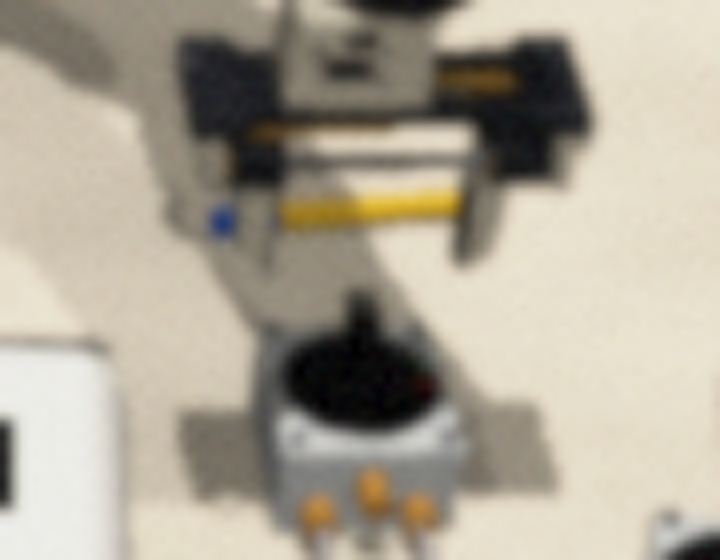

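Fingers straddle the knob; they sit 7 mm low in y, so I'll correct that, go down and grip.

>>> jog_arm(
  commands="-1 -0.008 0.022 -0.03 0 0 0; -1 0 0 -0.05 0 0 0; -1 0 0 -0.05 0 0 0; -1 0 0 -0.03 0 0 0; -1 0 0 -0.02 0 0 0",
)

```text
clock: 15.15
position: [0.508, 0.3515, 0.0416]
ee_rot: [-2.123, -2.315, 0.003]
force: [1.6, -0.1, 0.5]
width: 1.0
```

>>> jog_arm(
  commands="1 0 0 0 0 0 0; 1 0 0 0 0 0 0; 1 0 0 0 0 0 0; 1 0 0 0 0 0 0; 1 0 0 0 0 0 0",
)

```text
clock: 15.65
position: [0.5089, 0.3524, 0.0437]
ee_rot: [2.123, 2.316, 0.001]
force: [0.6, -0.4, -0.0]
width: 0.614
```

>>> jog_arm(
  commands="1 0 0 0 0 0 0; 1 0 0 0 0 0 0; 1 0 0 0 0 0 0; 1 0 0 0 0 0 0; 1 0 0 0 0 0 0",
)

```text
clock: 16.15
position: [0.5087, 0.3522, 0.0433]
ee_rot: [-2.123, -2.316, 0.0]
force: [-0.7, 0.7, -0.8]
width: 0.175
```

```bash
python3 - <<'E'
from h import *
s=status.observe();print({k:s[k].round(3) if hasattr(s[k],'round') else s[k] for k in('position','ee_rot','force','ft_torque','width','joints')})
E
```

```text
{'position': array([0.509, 0.352, 0.043]), 'ee_rot': array([-2.123, -2.316,  0.   ]), 'force': array([-0.696,  0.653, -0.83 ]), 'ft_torque': array([ 0.043, -0.029, -0.032]), 'width': 0.17547035494284488, 'joints': array([-0.99 ,  0.608,  0.445,  1.774, -0.338,  0.836,  1.272])}
```

>>> jog_arm(
  commands="1 0 0 0 0 0 0; 1 0 0 0 0 0 0; 1 0 0 0 0 0 0; 1 0 0 0 0 0 0; 1 0 0 0 0 0 0",
)

```text
clock: 16.65
position: [0.5086, 0.3529, 0.0434]
ee_rot: [-2.122, -2.316, -0.001]
force: [0.1, 5.0, -1.8]
width: 0.151
```

```bash
cat > st.py <<'E'
from h import *
s=status.observe();r=s['ee_rot'];x=cv2.Rodrigues(np.array(r))[0][:,0]
print(s['clock'],s['position'].round(4),'jaw deg',np.degrees(np.arctan2(x[1],x[0])).round(2),'F',s['force'].round(1),'M',s['ft_torque'].round(3),'w',round(s['width'],3),'j7',s['joints'][6].round(3))
E
python3 st.py
```

```text
16.65 [0.5086 0.3529 0.0434] jaw deg 95.01 F [ 0.1  5.  -1.8] M [ 1.152 -0.015  0.057] w 0.151 j7 1.272
```

>>> jog_arm(
  commands="1 0.002 0.003 0 0 0 -0.011; 1 0 0 0 0 0 -0.011; 1 0 0 0 0 0 0; 1 0 0 0 0 0 0; 1 0 0 0 0 0 0",
)

```text
clock: 17.15
position: [0.5086, 0.3537, 0.0434]
ee_rot: [-2.274, -2.166, 0.0]
force: [-2.4, 5.5, 0.4]
width: 0.147
```

```bash
python3 st.py
```

```text
17.15 [0.5086 0.3537 0.0434] jaw deg 87.22 F [-2.4  5.5  0.4] M [1.016 0.522 0.084] w 0.147 j7 1.162
```

>>> jog_arm(
  commands="1 0 0 0 0 0 -0.011; 1 0 0 0 0 0 -0.011; 1 0 0 0 0 0 0; 1 0 0 0 0 0 0; 1 0 0 0 0 0 0",
)

```text
clock: 17.65
position: [0.5087, 0.3545, 0.0434]
ee_rot: [-2.418, -2.004, -0.001]
force: [-1.4, 7.2, -1.1]
width: 0.147
```

```bash
python3 st.py
```

```text
17.65 [0.5087 0.3545 0.0434] jaw deg 79.32 F [-1.4  7.2 -1.1] M [1.475 0.368 0.095] w 0.147 j7 1.052
```

>>> jog_arm(
  commands="1 0 0 0 0 0 -0.011; 1 0 0 0 0 0 -0.011; 1 0 0 0 0 0 0; 1 0 0 0 0 0 0; 1 0 0 0 0 0 0",
)

```text
clock: 18.15
position: [0.509, 0.3552, 0.0434]
ee_rot: [-2.55, -1.833, -0.002]
force: [-0.2, 9.0, -1.9]
width: 0.147
```

```bash
python3 st.py
```

```text
18.15 [0.509  0.3552 0.0434] jaw deg 71.42 F [-0.2  9.  -1.9] M [1.918 0.169 0.12 ] w 0.147 j7 0.941
```

Mz shows the spring torque, so the knob is following. I'll relieve the +y side load and continue.

>>> jog_arm(
  commands="1 0 0.006 0 0 0 -0.011; 1 0 0.003 0 0 0 0; 1 0 0 0 0 0 0; 1 0 0 0 0 0 0; 1 0 0 0 0 0 0",
)

```text
clock: 18.65
position: [0.5091, 0.3557, 0.0434]
ee_rot: [-2.615, -1.741, 0.0]
force: [-2.3, 3.1, 2.3]
width: 0.151
```

```bash
python3 st.py
```

```text
18.65 [0.5091 0.3557 0.0434] jaw deg 67.32 F [-2.3  3.1  2.3] M [0.585 0.576 0.168] w 0.151 j7 0.881
```

>>> jog_arm(
  commands="1 0 0 0 0 0 -0.011; 1 0 0 0 0 0 0; 1 0 0 0 0 0 0; 1 0 0 0 0 0 0; 1 0 0 0 0 0 0",
)

```text
clock: 19.15
position: [0.5092, 0.356, 0.0434]
ee_rot: [-2.673, -1.65, -0.0]
force: [-2.0, 4.9, 0.6]
width: 0.15
```

```bash
python3 st.py
```

```text
19.15 [0.5092 0.356  0.0434] jaw deg 63.36 F [-2.   4.9  0.6] M [0.953 0.489 0.13 ] w 0.15 j7 0.826
```

>>> jog_arm(
  commands="1 0 0 0 0 0 -0.011; 1 0 0 0 0 0 0; 1 0 0 0 0 0 0; 1 0 0 0 0 0 0; 1 0 0 0 0 0 0",
)

```text
clock: 19.65
position: [0.5095, 0.3564, 0.0434]
ee_rot: [-2.728, -1.556, -0.001]
force: [-0.7, 5.7, 0.5]
width: 0.151
```

```bash
python3 st.py
```

```text
19.65 [0.5095 0.3564 0.0434] jaw deg 59.41 F [-0.7  5.7  0.5] M [1.182 0.27  0.128] w 0.151 j7 0.771
```

>>> jog_arm(
  commands="1 0 0 0 0 0 -0.011; 1 0 0 0 0 0 0; 1 0 0 0 0 0 0; 1 0 0 0 0 0 0; 1 0 0 0 0 0 0",
)

```text
clock: 20.15
position: [0.5097, 0.3567, 0.0434]
ee_rot: [-2.78, -1.461, -0.002]
force: [0.2, 6.5, -0.4]
width: 0.15
```

```bash
python3 st.py
```

```text
20.15 [0.5097 0.3567 0.0434] jaw deg 55.45 F [ 0.2  6.5 -0.4] M [1.419 0.059 0.06 ] w 0.15 j7 0.715
```

>>> jog_arm(
  commands="1 0.001 0.005 0 0 0 -0.011; 1 0 0 0 0 0 0; 1 0 0 0 0 0 0; 1 0 0 0 0 0 0; 1 0 0 0 0 0 0",
)

```text
clock: 20.65
position: [0.5099, 0.3571, 0.0434]
ee_rot: [2.83, 1.364, 0.001]
force: [-0.9, 3.6, 0.7]
width: 0.149
```

```bash
python3 st.py
```

```text
20.65 [0.5099 0.3571 0.0434] jaw deg 51.46 F [-0.9  3.6  0.7] M [0.583 0.006 0.119] w 0.149 j7 0.658
```

>>> jog_arm(
  commands="1 0 0 0 0 0 -0.011; 1 0 0 0 0 0 0; 1 0 0 0 0 0 0; 1 0 0 0 0 0 0; 1 0 0 0 0 0 0",
)

```text
clock: 21.15
position: [0.5101, 0.3574, 0.0434]
ee_rot: [2.875, 1.266, 0.001]
force: [2.6, 4.1, -1.8]
width: 0.148
```

```bash
python3 st.py
```

```text
21.15 [0.5101 0.3574 0.0434] jaw deg 47.53 F [ 2.6  4.1 -1.8] M [ 0.882 -0.63   0.129] w 0.148 j7 0.603
```

>>> jog_arm(
  commands="1 0 0 0 0 0 -0.011; 1 0 0 0 0 0 0; 1 0 0 0 0 0 0; 1 0 0 0 0 0 0; 1 0 0 0 0 0 0",
)

```text
clock: 21.65
position: [0.5104, 0.3577, 0.0434]
ee_rot: [2.917, 1.166, 0.003]
force: [5.1, 5.7, -3.7]
width: 0.15
```

```bash
python3 st.py
```

```text
21.65 [0.5104 0.3577 0.0434] jaw deg 43.58 F [ 5.1  5.7 -3.7] M [ 1.111 -0.782  0.149] w 0.15 j7 0.548
```

>>> jog_arm(
  commands="1 0 0.003 0 0 0 -0.011; 1 0 0 0 0 0 0; 1 0 0 0 0 0 0; 1 0 0 0 0 0 0; 1 0 0 0 0 0 0",
)

```text
clock: 22.15
position: [0.5107, 0.3579, 0.0434]
ee_rot: [2.955, 1.064, 0.003]
force: [3.9, 3.3, -4.0]
width: 0.147
```

```bash
python3 st.py
```

```text
22.15 [0.5107 0.3579 0.0434] jaw deg 39.59 F [ 3.9  3.3 -4. ] M [ 0.713 -0.985  0.147] w 0.147 j7 0.491
```

>>> jog_arm(
  commands="1 0 0 0 0 0 -0.011; 1 0 0 0 0 0 0; 1 0 0 0 0 0 0; 1 0 0 0 0 0 0; 1 0 0 0 0 0 0",
)

```text
clock: 22.65
position: [0.511, 0.3581, 0.0434]
ee_rot: [2.99, 0.961, 0.004]
force: [6.1, 4.5, -4.9]
width: 0.146
```

```bash
python3 st.py
```

```text
22.65 [0.511  0.3581 0.0434] jaw deg 35.63 F [ 6.1  4.5 -4.9] M [ 0.959 -1.264  0.132] w 0.146 j7 0.436
```

>>> jog_arm(
  commands="1 0.004 0.003 0 0 0 -0.011; 1 0 0 0 0 0 0; 1 0 0 0 0 0 0; 1 0 0 0 0 0 0; 1 0 0 0 0 0 0",
)

```text
clock: 23.15
position: [0.5113, 0.3585, 0.0434]
ee_rot: [3.022, 0.856, 0.001]
force: [5.4, 0.2, -1.9]
width: 0.149
```

```bash
python3 st.py
```

```text
23.15 [0.5113 0.3585 0.0434] jaw deg 31.65 F [ 5.4  0.2 -1.9] M [-0.133 -0.931  0.153] w 0.149 j7 0.38
```

>>> jog_arm(
  commands="1 0 0 0 0 0 -0.011; 1 0 0 0 0 0 0; 1 0 0 0 0 0 0; 1 0 0 0 0 0 0; 1 0 0 0 0 0 0",
)

```text
clock: 23.65
position: [0.5116, 0.3587, 0.0434]
ee_rot: [3.05, 0.751, 0.002]
force: [5.6, 0.3, -3.3]
width: 0.153
```

```bash
python3 st.py
```

```text
23.65 [0.5116 0.3587 0.0434] jaw deg 27.67 F [ 5.6  0.3 -3.3] M [ 0.111 -1.258  0.093] w 0.153 j7 0.324
```

>>> jog_arm(
  commands="1 0.002 0 0 0 0 -0.011; 1 0 0 0 0 0 0; 1 0 0 0 0 0 0; 1 0 0 0 0 0 0; 1 0 0 0 0 0 0",
)

```text
clock: 24.15
position: [0.512, 0.3589, 0.0434]
ee_rot: [3.074, 0.645, 0.002]
force: [5.7, 0.7, -2.2]
width: 0.149
```

```bash
python3 st.py
```

```text
24.15 [0.512  0.3589 0.0434] jaw deg 23.72 F [ 5.7  0.7 -2.2] M [ 0.159 -1.134  0.074] w 0.149 j7 0.269
```

About 71° turned, and torque has dropped into the third click. The clicks read: leaving 1 at ~28°, drop into 2 at ~40°, leaving 2 at ~52°, drop into 3 at 67–71°. I'll hold still, check the disc, then hand in.

>>> jog_arm(
  commands="1 0 0 0 0 0 -0.001; 1 0 0 0 0 0 0; 1 0 0 0 0 0 0; 1 0 0 0 0 0 0; 1 0 0 0 0 0 0",
)

```text
clock: 24.65
position: [0.512, 0.3589, 0.0434]
ee_rot: [3.076, 0.636, 0.002]
force: [5.5, 0.9, -3.2]
width: 0.148
```

```bash
python3 st.py; python3 - <<'E'
from h import *
d=grab('top','end.png');h=cv2.cvtColor(d['pixels'],cv2.COLOR_RGB2HSV);P=pts(d)
k=(h[...,0]>4)&(h[...,0]<18)&(h[...,1]>100);k[:150]=0;k[200:]=0;k[:,:325]=0;k[:,375:]=0;ys,xs=np.where(k);print(k.sum(),ray(d,xs.mean(),ys.mean(),.167),P[k][:,2].mean())
s=status.observe();print(abs(s['dq']).max())
# bar top seen from scene camera?
e=grab('scene');u=proj(e,[.5146,.3534,.09]).astype(int)
cv2.imwrite('pics/end.png',cv2.resize(e['pixels'][u[1]-40:u[1]+30,u[0]-45:u[0]+45,::-1],None,fx=8,fy=8,interpolation=cv2.INTER_CUBIC))
E
```

```text
24.65 [0.512  0.3589 0.0434] jaw deg 23.36 F [ 5.5  0.9 -3.2] M [ 0.176 -1.185  0.125] w 0.148 j7 0.264
101 [ 0.5687848  -0.00324328  0.167     ] 0.20671134126213078
0.0022906428941930016
```

View pics/end.png

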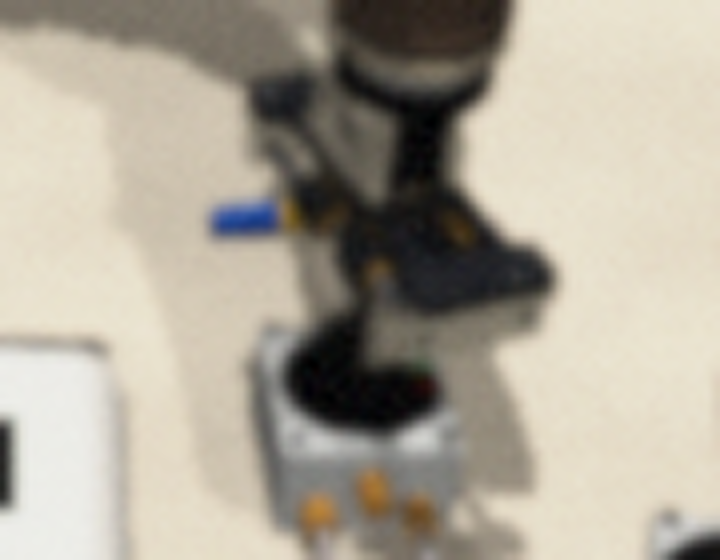

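The fingers hold the bar at the green mark and the disc is where I left it. Its mean height reads 0.207; I suspect a few no-depth pixels, since the position and area match the earlier view. Handing in.

```bash
python3 -c "
from cell import arm
print(arm.sign_off())"
```

```text
the job is handed in; nothing more can be done
None
```

I set the copper disc on the spark stand's seat and let go. I then turned the flush knob to the third click and handed the job in while still holding it, at about 25 s on the robot's clock. The hand-in gave no verdict.

**Disc:** In the last top view its centre is about 2–3 mm from the seat's centre (limit 8 mm). When I placed it, its top measured 0.167 m, as expected if it lies flat. In the last view the mean height read 0.207 m instead. I put that down to a few pixels with no depth reading but did not check; its position and area had not changed.

**Knob:** The jaws turned about 71.6° (1.25 rad). Torque rose on leaving clicks 1 and 2 (about 28° and 52°) and fell going into clicks 2 and 3 (about 40° and 67–71°). I did not feel click 1 distinctly because I took few readings there. The grip was still closed on the 14 mm bar and the arm was still. The last torque reading was 0.125 N m, which fits the spring. The jaws gripped the bar about 6 mm off the knob's axis, leaving a small steady side force of about 6 N.

**Disagreement found:** The cameras put the real fingertips about 30–35 mm above the reported TCP. Because of this the first grasp closed in empty air above the disc. I corrected for it by lowering in small steps while watching the force and the depth images. The disc then touched the seat at exactly the height predicted from the lift.

I did not measure the other samples and tools again at the end, but I felt no contact with any of them.

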